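Dispense one cedar disc and push it onto the cork pad

ROBOT

A 7-joint arm with a two-finger parallel gripper is mounted at the origin on the work surface. World frame = base frame: x ahead of the robot, y to its left, z up, the work surface at z = 0. Lengths are in m, angles in rad, forces in N, time in s.
With the tool pointing down it reaches from about 0.425 to 0.95 m from the base axis. Payload 16.7 kg.
Tool frame: the origin (TCP) lies at the centre of the arm's flange, where the gripper is bolted on; the fingertips stand 199 mm ahead of it and the grasp point (between the pads) lies 180 mm ahead of it (r.hold_point_z is the distance from the TCP to the grasp point, in m); x points along the fingers, z is the direction in which the jaws open and shut, and the axes are right-handed (so a half turn about x gives the same grasp; the last joint's range is limited). The gripper opens to 94 mm and grips with 3 to 60 N. Pads are 16 mm wide; open, the fingers measure 119 mm over their backs; the gripper's body (75 mm by 177 mm) begins 78 mm behind the grasp point.
Start: joints at [-1.254, 0.426, 0.074, 1.606, -0.034, 1.111, -0.067], TCP at [0.303, 0.603, 0.405] pointing down, gripper open.
Joint ranges: [-2.85, 2.85], [-0.5, 2.14], [-1.23, 1.37], [0.21, 2.46], [-1.02, 4.16], [0.16, 2.05], [-2.73, 2.73]. Speed limits (rad/s): [1.89, 1.89, 2.39, 2.39, 3.01, 3.01, 3.01].

INTERFACE

Orientations are given as a rotation vector (axis times angle).
In Python, from workcell import r gives the robot as it stands. The module is installed in compiled form; this text tells all that it offers.
- The arm moves only by the tool jog_arm, never from a script. Its argument "plan" is a list of rows, each an object with "delta_pos": the shift along the world's x, y, z in cm, a list of three; "turn": the turn, a rotation vector about the world's x, y, z in rad, a list of three; "gripper": the closure, from 0 (fully open) to 1 (shut). In form: [{"delta_pos": [tx, ty, tz], "turn": [rx, ry, rz], "gripper": gripper}, ...]. A call has exactly 10 rows; each row is the pose to reach, as a shift and turn from the pose commanded when the call began; what a row does not reach only later rows make up. A row lasts 1/10 s, in which the tool goes at most 50 mm and 8.59 degrees, less where a joint would pass 70% of its speed; a pose out of reach is approached as far as the arm can. A call with a gripper value outside its range is refused whole. The fingers move at their own pace and stop on an object; "newtons" is the grip in N (left out, the last holds). Time passes only in rows, so rows that repeat a pose let the fingers close, or fill a call up. It gives the time, the measured TCP pose, the force and the opening at its end, in the units of the state.
- r.get_obs(): the state, without advancing time (a new reading comes with each control period).
- r.get_image(name): name is "scene" or "side" or "wrist"; returns the picture (420x560x3 uint8, red, green, blue); there is no depth.
- r.calibration(name): a dict with "fovy" (degrees; the focal length in pixels is half the picture's height over the tangent of half this angle, whatever the lens; pixels are square), "cx", "cy" (the principal point, pixels), "T" (4x4, takes a point from camera to world coordinates); the wrist camera has in their place "T_tool_cam" (4x4, takes a point from camera to tool coordinates, whose origin is the TCP and whose axes are the tool frame's). Camera axes: x right, y down, z forward; pixel columns grow to the right and rows downward; lengths in m; the calibration is good to about 2 mm. A picture is of the moment at which its call begins: read the wrist's pose just before it. calibration takes no time and is no camera call.
- r.sign_off(): hands the job in, once; it reports no verdict.
Trained networks look in the newest picture that a camera, given by its name, has taken for a name from the list of things; names that differ only in an ending like _2 or _b are one class to them, and where a whole thing is asked for, a point or a joint stands for the part that bears it (a point fixed in the world has none). Each returns a list of dicts, best first, with "p" (0 to 1); they miss things now and then, are a little off and sometimes report something else, mostly with a low value. They report only what shows in the picture. A call takes as long as a camera call. They do not tell look-alikes from the thing itself.
- r.look_for(name, camera): "rect" ([centre column, centre row, width, height] in pixels, round what is visible of it).
- r.cut_out(name, camera): "mask" (420x560 bool, what is visible of it) and "rect" ([centre column, centre row, width, height] in pixels, round what is visible of it).
The state is a dict: "clock": time; "q": joint angles; "joint_vel": joint speeds; "joint_torque": joint torques, N m; "position": TCP position; "orientation": TCP orientation; "force": force on the tool from outside, world axes, zero at the start; "moment": the same for the moment, N m; "grip_width": finger opening in m.
Only numpy, scipy, OpenCV 4.12 (cv2) and the standard library are available. Lean on these libraries where they do the work, as an engineer would, in place of code of your own. Each camera call takes 0.05 s, during which the arm holds its last target. There are 200 camera calls.

TASK

Press the blue plunger of the white cedar-disc dispenser all the way down once and let it come back up, so that a single cedar disc comes out at its front onto the red shelf. Then push that disc along the shelf with the fingertips, never picking it up, until it lies wholly on the round cork pad, not the grey one. Leave the remaining discs in the dispenser and do not disturb the vase, the button box or the key hook.

Things in the scene. Friction and masses are not known exactly. Their poses are not given: they have to be found in the camera images.
- dispenser: white dispenser fixed on the shelf, 110 x 48 x 44 mm (72 mm high with the plunger). Origin: on the shelf, on the axis of the magazine, an open-topped square shaft 42 x 42 mm inside that holds three discs. The shaft's outer walls end at x = -24 mm and y = +-24 mm; the solid rear housing runs from x = +24 to +86 mm. z is up; the discs leave through a slot 15 mm high, at shelf level, in the front wall, along the dispenser's -x axis (roughly towards the robot)
- plunger (a joint): plunger travel, m: 0 up, 0.020 fully down. Sprung, returns by itself: 2 N starts it, about 6 N holds it down. It drives a slide that pushes the lowest disc out three times as far; pressed slowly, the disc ends with its centre about 60 mm in front of the dispenser's origin, 15 mm clear of the front wall (further if pressed fast). Then the next disc drops: a second press ejects it
- plunger_top (a point): centre of the top of the plunger's blue round cap, 34 mm diameter, 72 mm above the shelf when up; 52 mm behind (+x of) the dispenser's origin. Moves down with the plunger
- disc1: lowest cedar disc, the one that comes out first: pale wooden disc, 40 mm diameter, 12 mm thick, about 15 g, sliding flat on the shelf. Origin: centre of its underside; z is its axis
- disc2: second cedar disc in the stack, same size; must stay in the dispenser
- disc3: top cedar disc in the stack, same size; must stay in the dispenser
- cork_pad: target: flat round cork-brown pad, 90 mm diameter, paper-thin (0.8 mm, things slide onto it without a step), fixed on the shelf. Origin: its centre
- grey_pad: the same pad in grey felt, not the target. Origin: its centre; may lie on either side of the dispenser
- vase: small blue ceramic vase, 60 mm widest diameter, 80 mm high, loose; origin: centre of its underside. Leave alone
- button_box: clear plastic box with a green clip lid and a few buttons on it, 110 x 74 x 47 mm, loose; origin: centre of its underside, long side along x. Leave alone
- key_hook: steel key hook stand, round base 64 mm diameter, thin post 73 mm high with a hook to -x, loose; origin: centre of its underside. Leave alone
Not all that is in view belongs to the job. What is shaped like the disc3 but black is not meant.

How it is judged:
By the outcome, as a careful person would: the job done as asked, in the order asked, and still so for the second after the job is handed in, with the robot touching nothing.
It also fails if it takes over 64 s, if anything falls off the work surface, if the arm or the gripper's body presses on something with over 40 N, if the wrist force passes 120 N, or if a joint passes its speed limit or range.

## Working session

There is one attempt and no reset: what is moved stays moved. The work goes in short steps, Python scripts to look and compute and a tool call to move; the robot and the scene stay as the last step left them, time stands still between calls to the robot, and variables do not carry over. Pictures are saved under pics/ and viewed, about 8 in all and at most 12, crops included, and the job is handed in when it is done.

Besides the shell and the picture viewer there is one more tool, called after "Call:" in YAML: its name, and indented under it one key for each argument. jog_arm: Moves the arm, as the interface text tells. Its arguments: {"type":"object","properties":{"plan":{"type":"array"},"newtons":{"type":"number"}},"required":["plan"]}

```bash
mkdir -p pics; cat > h.py <<'E'
import numpy as np, cv2
from workcell import r
from scipy.spatial.transform import Rotation as R
def cam(name):
    c=r.calibration(name); 
    if 'T' in c: T=np.array(c['T'])
    else:
        o=r.get_obs(); W=np.eye(4); W[:3,:3]=R.from_rotvec(o['orientation']).as_matrix(); W[:3,3]=o['position']; T=W@np.array(c['T_tool_cam'])
    f=210/np.tan(np.radians(c['fovy'])/2)
    return c,T,f
def ray(name,u,v,z):
    c,T,f=cam(name); d=T[:3,:3]@np.array([(u-c['cx'])/f,(v-c['cy'])/f,1]); p=T[:3,3]
    return p+d*(z-p[2])/d[2]
def proj(name,P):
    c,T,f=cam(name); q=np.linalg.inv(T)@np.append(P,1); return q[0]/q[2]*f+c['cx'],q[1]/q[2]*f+c['cy']
def save(name,fn):
    im=r.get_image(name); cv2.imwrite('pics/'+fn,cv2.cvtColor(im,cv2.COLOR_RGB2BGR)); return im
E
python3 - <<'E'
from h import *
a=save('scene','s0.png');b=save('side','d0.png')
cv2.imwrite('pics/a.png',cv2.cvtColor(np.vstack([a,b])[:, :],cv2.COLOR_RGB2BGR)) 
o=r.get_obs();print(o)
for n in('scene','side'):
    c,T,f=cam(n);print(n,c.get('fovy'),T.round(3).tolist())
    for t in('dispenser','plunger_top','disc1','cork_pad','grey_pad','vase','button_box','key_hook'):
        print(t,[(np.round(k['rect'],0).tolist(),round(k['p'],2)) for k in r.look_for(t,n)[:3]])
E
```

```text
{'clock': 0.1, 'q': array([-1.2544981 ,  0.42667211,  0.07386714,  1.60651066, -0.03410432,
        1.11085577, -0.06707949]), 'joint_vel': array([-0.00014168, -0.00065529,  0.00230601, -0.00095812,  0.00065006,
        0.00096249, -0.00020919]), 'joint_torque': array([ 7.25507765e-03, -9.37472463e+01,  3.67566772e+00, -4.55045271e+01,
       -4.86958539e-02,  1.68035435e-02, -8.66853149e-07]), 'position': array([0.30310941, 0.60293243, 0.40405845]), 'orientation': array([-0.86029864,  1.3952517 ,  0.8591631 ]), 'force': array([-0.60077017, -0.88048966,  0.66574977]), 'moment': array([-0.00512498, -0.00068047, -0.04870575]), 'grip_width': 0.09388922221927345}
scene 50.87262252952216 [[-0.44, 0.77, -0.462, 0.974], [0.898, 0.378, -0.226, 0.254], [0.0, -0.515, -0.857, 0.831], [0.0, 0.0, 0.0, 1.0]]
dispenser [([238.0, 246.0, 52.0, 57.0], 0.86)]
plunger_top [([227.0, 241.0, 19.0, 18.0], 0.74)]
disc1 [([245.0, 230.0, 14.0, 20.0], 0.79), ([202.0, 231.0, 18.0, 17.0], 0.76), ([276.0, 253.0, 18.0, 21.0], 0.69)]
cork_pad [([240.0, 159.0, 40.0, 31.0], 0.67), ([144.0, 198.0, 27.0, 32.0], 0.24)]
grey_pad [([228.0, 243.0, 18.0, 16.0], 0.69), ([352.0, 200.0, 40.0, 29.0], 0.6)]
vase [([145.0, 198.0, 29.0, 32.0], 0.92)]
button_box [([360.0, 308.0, 47.0, 64.0], 0.94)]
key_hook [([424.0, 266.0, 32.0, 42.0], 0.66)]
side 42.956435445091884 [[0.995, -0.039, 0.094, 0.457], [-0.1, -0.535, 0.839, -0.803], [0.018, -0.844, -0.536, 0.616], [0.0, 0.0, 0.0, 1.0]]
dispenser [([342.0, 243.0, 62.0, 43.0], 0.63)]
plunger_top [([355.0, 231.0, 17.0, 19.0], 0.82)]
disc1 [([348.0, 284.0, 18.0, 22.0], 0.83), ([319.0, 226.0, 15.0, 13.0], 0.49), ([324.0, 240.0, 18.0, 8.0], 0.48)]
cork_pad [([228.0, 304.0, 58.0, 34.0], 0.62)]
grey_pad [([218.0, 211.0, 43.0, 22.0], 0.61)]
vase [([365.0, 333.0, 39.0, 56.0], 0.67)]
button_box [([323.0, 174.0, 56.0, 38.0], 0.61)]
key_hook [([261.0, 153.0, 26.0, 37.0], 0.93)]
```

View pics/s0.png

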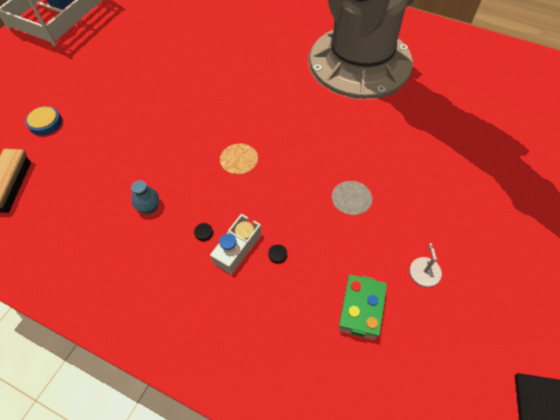

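View pics/d0.png

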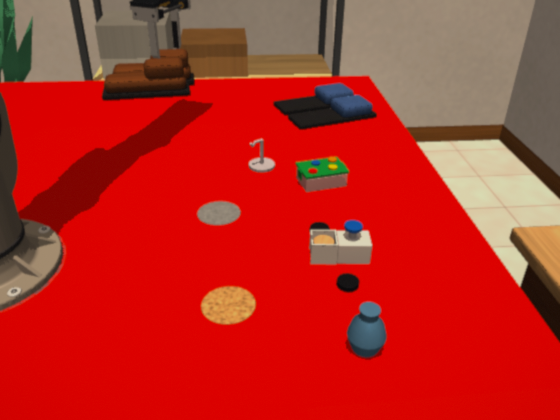

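The scene picture shows the dispenser at (238,246), with its plunger at (227,241) and its magazine, holding pale discs, at (245,230). The cork pad is at (240,159) and the grey pad at (352,198). Two black look-alike discs lie beside the dispenser at (203,231) and (277,253). The side view agrees: plunger (354,229), magazine (323,240), cork pad (228,304).

```bash
python3 - <<'E'
from h import *
for n in('scene','side'):
    r.get_image(n)
    for t,z in(('plunger_top',.070),('cork_pad',.001),('grey_pad',.001),('vase',.04),('button_box',.03),('key_hook',.0)):
        for k in r.cut_out(t,n)[:2]:
            ys,xs=np.nonzero(k['mask']); print(n,t,round(k['p'],2),(xs.mean().round(1),ys.mean().round(1)),ray(n,xs.mean(),ys.mean(),z).round(4))
print('black',ray('scene',203,231,.006),ray('scene',277.5,253.5,.006),ray('side',348,282,.006))
print('mag top',ray('scene',245,230,.036),ray('side',323,240,.036))
a=cv2.imread('pics/s0.png')[130:290,180:320];b=cv2.imread('pics/d0.png')[200:320,180:400]
cv2.imwrite('pics/c.png',np.vstack([cv2.resize(a,(350,400),interpolation=2),]) )
A=cv2.resize(a,(394,450),interpolation=2);B=cv2.resize(b[:, :],(400,218),interpolation=2)
B=np.vstack([B,np.zeros((232,400,3),np.uint8)]);cv2.imwrite('pics/c.png',np.hstack([A,B]))
o=r.get_obs();print(R.from_rotvec(o['orientation']).as_matrix().round(3))
E
```

```text
scene plunger_top 0.58 (np.float64(226.8), np.float64(241.1)) [ 0.6747 -0.0236  0.07  ]
scene cork_pad 0.83 (np.float64(238.2), np.float64(158.0)) [ 0.4447 -0.1356  0.001 ]
scene cork_pad 0.36 (np.float64(143.7), np.float64(197.2)) [ 0.634  -0.2714  0.001 ]
scene grey_pad 0.71 (np.float64(351.2), np.float64(197.0)) [0.4292 0.1453 0.001 ]
scene vase 0.56 (np.float64(143.8), np.float64(197.7)) [ 0.6509 -0.2456  0.04  ]
scene button_box 0.97 (np.float64(362.2), np.float64(306.2)) [0.6659 0.2587 0.03  ]
scene key_hook 0.96 (np.float64(425.2), np.float64(269.2)) [0.5248 0.346  0.    ]
side plunger_top 0.66 (np.float64(353.0), np.float64(227.1)) [ 0.6719 -0.0294  0.07  ]
side cork_pad 0.96 (np.float64(228.1), np.float64(304.9)) [ 0.4437 -0.1393  0.001 ]
side grey_pad 0.66 (np.float64(218.3), np.float64(212.6)) [0.4274 0.1422 0.001 ]
side vase 0.84 (np.float64(366.8), np.float64(330.7)) [ 0.6474 -0.253   0.04  ]
side vase 0.73 (np.float64(218.0), np.float64(212.7)) [0.4285 0.082  0.04  ]
side button_box 0.86 (np.float64(322.1), np.float64(173.7)) [0.6624 0.242  0.03  ]
side key_hook 0.55 (np.float64(260.9), np.float64(160.9)) [0.532  0.3709 0.    ]
side key_hook 0.54 (np.float64(227.6), np.float64(305.1)) [ 0.4428 -0.1386  0.    ]
black [ 0.6509973  -0.10451167  0.006     ] [0.62840046 0.06134298 0.006     ] [ 0.6528684  -0.10388417  0.006     ]
mag top [ 0.62283982 -0.01541863  0.036     ] [ 0.62109764 -0.01819853  0.036     ]
[[-0.    -0.893  0.449]
 [-0.     0.449  0.893]
 [-1.     0.    -0.   ]]
```

View pics/c.png

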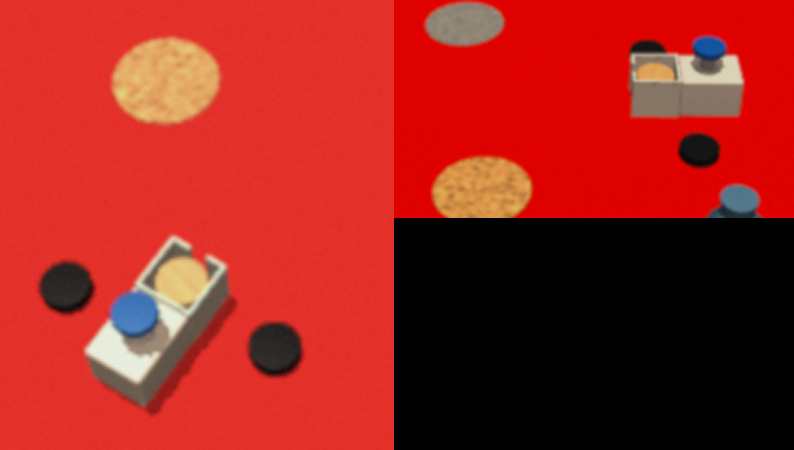

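Both cameras agree. The plunger is at about (0.673,-0.026) and the magazine at (0.622,-0.017), so the dispenser's yaw is about -10°. The cork pad is at (0.444,-0.137). The only pale discs are those in the magazine, and the black ones are decoys. I'll move above the plunger with the fingers shut and the jaws along the dispenser's x axis.

Call:
jog_arm:
  plan:
    - {"delta_pos": [3.7, -6.3, 0], "turn": [0, 0, -0.13], "gripper": 1}
    - {"delta_pos": [7, -12, 0], "turn": [0, 0, -0.26], "gripper": 1}
    - {"delta_pos": [9, -16, 0], "turn": [0, 0, -0.39], "gripper": 1}
    - {"delta_pos": [11, -20, 0], "turn": [0, 0, -0.52], "gripper": 1}
    - {"delta_pos": [13, -24, 0], "turn": [0, 0, -0.65], "gripper": 1}
    - {"delta_pos": [16, -28, 0], "turn": [0, 0, -0.78], "gripper": 1}
    - {"delta_pos": [18, -32, 0], "turn": [0, 0, -0.91], "gripper": 1}
    - {"delta_pos": [20, -36, 0], "turn": [0, 0, -1.04], "gripper": 1}
    - {"delta_pos": [22, -39, 0], "turn": [0, 0, -1.17], "gripper": 1}
    - {"delta_pos": [24, -42, 0], "turn": [0, 0, -1.27], "gripper": 1}
  newtons: 20

```text
clock: 2.6
position: [0.5442, 0.18, 0.4051]
orientation: [0.136, 1.566, -0.135]
force: [0.0, 0.4, -0.2]
grip_width: 0.0174
```

Call:
jog_arm:
  plan:
    - {"delta_pos": [2.6, -4, 0], "turn": [0, 0, 0], "gripper": 1}
    - {"delta_pos": [5, -8, 0], "turn": [0, 0, 0], "gripper": 1}
    - {"delta_pos": [8, -12, 0], "turn": [0, 0, 0], "gripper": 1}
    - {"delta_pos": [10, -16, -2], "turn": [0, 0, 0], "gripper": 1}
    - {"delta_pos": [12, -19, -4], "turn": [0, 0, 0], "gripper": 1}
    - {"delta_pos": [13, -20.7, -6], "turn": [0, 0, 0], "gripper": 1}
    - {"delta_pos": [13, -20.7, -8], "turn": [0, 0, 0], "gripper": 1}
    - {"delta_pos": [13, -20.7, -9], "turn": [0, 0, 0], "gripper": 1}
    - {"delta_pos": [13, -20.7, -9], "turn": [0, 0, 0], "gripper": 1}
    - {"delta_pos": [13, -20.7, -9], "turn": [0, 0, 0], "gripper": 1}

```text
clock: 3.6
position: [0.6733, -0.0233, 0.3154]
orientation: [0.129, 1.566, -0.129]
force: [-0.9, -0.8, 0.4]
grip_width: 0.0007
```

```bash
python3 - <<'E'
from h import *
print(r.get_obs()['position'],r.get_obs()['grip_width'])
save('wrist','w1.png')
for t,z in(('plunger_top',.072),('disc1',.036),('dispenser',.044)):
    for k in r.cut_out(t,'wrist')[:2]:
        ys,xs=np.nonzero(k['mask']); print(t,round(k['p'],2),np.round(k['rect']),ray('wrist',xs.mean(),ys.mean(),z).round(4))
r.get_image('side')
for k in r.cut_out('plunger_top','side'): print(k['p'],k['rect'])
E
```

```text
[ 0.67328325 -0.02334291  0.31540912] 0.0006670762655874402
plunger_top 0.87 [276. 229.  39.  34.] [ 0.6732 -0.0199  0.072 ]
disc1 0.94 [209. 132.  51.  52.] [0.6325 0.0616 0.036 ]
disc1 0.7 [218. 222.  42.  43.] [ 0.6215 -0.0168  0.036 ]
dispenser 0.58 [249. 218. 127.  70.] [ 0.6594 -0.0162  0.044 ]
0.53 [354.6, 229.4, 20.9, 18.9]
```

View pics/w1.png

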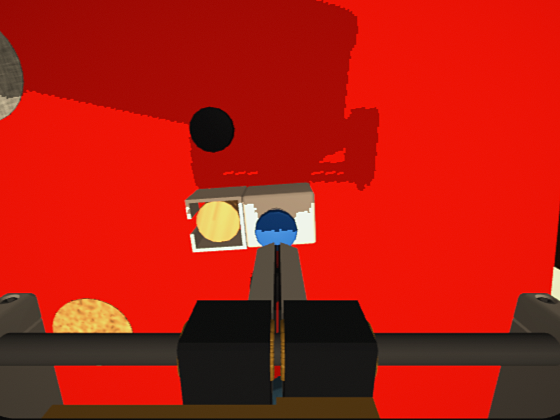

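The wrist picture shows the blue cap at (276,229) straight ahead of the shut fingertips. The pale discs are in the magazine at (218,222) and a black decoy is at (212,130). The dispenser's yaw is nearer -5.5°. Next I'll press slowly.

Call:
jog_arm:
  plan:
    - {"delta_pos": [0, 0, -1.5], "turn": [0, 0, 0], "gripper": 1}
    - {"delta_pos": [0, 0, -3], "turn": [0, 0, 0], "gripper": 1}
    - {"delta_pos": [0, 0, -4], "turn": [0, 0, 0], "gripper": 1}
    - {"delta_pos": [0, 0, -4.3], "turn": [0, 0, 0], "gripper": 1}
    - {"delta_pos": [0, 0, -4.5], "turn": [0, 0, 0], "gripper": 1}
    - {"delta_pos": [0, 0, -4.6], "turn": [0, 0, 0], "gripper": 1}
    - {"delta_pos": [0, 0, -4.7], "turn": [0, 0, 0], "gripper": 1}
    - {"delta_pos": [0, 0, -4.8], "turn": [0, 0, 0], "gripper": 1}
    - {"delta_pos": [0, 0, -4.9], "turn": [0, 0, 0], "gripper": 1}
    - {"delta_pos": [0, 0, -5.0], "turn": [0, 0, 0], "gripper": 1}

```text
clock: 4.9
position: [0.6732, -0.024, 0.2648]
orientation: [0.13, 1.567, -0.13]
force: [-3.2, -0.5, 4.5]
grip_width: 0.0003
```

Call:
jog_arm:
  plan:
    - {"delta_pos": [0, 0, -0.1], "turn": [0, 0, 0], "gripper": 1}
    - {"delta_pos": [0, 0, -0.2], "turn": [0, 0, 0], "gripper": 1}
    - {"delta_pos": [0, 0, -0.3], "turn": [0, 0, 0], "gripper": 1}
    - {"delta_pos": [0, 0, -0.4], "turn": [0, 0, 0], "gripper": 1}
    - {"delta_pos": [0, 0, -0.5], "turn": [0, 0, 0], "gripper": 1}
    - {"delta_pos": [0, 0, -0.6], "turn": [0, 0, 0], "gripper": 1}
    - {"delta_pos": [0, 0, -0.7], "turn": [0, 0, 0], "gripper": 1}
    - {"delta_pos": [0, 0, -0.8], "turn": [0, 0, 0], "gripper": 1}
    - {"delta_pos": [0, 0, -0.9], "turn": [0, 0, 0], "gripper": 1}
    - {"delta_pos": [0, 0, -1.0], "turn": [0, 0, 0], "gripper": 1}

```text
clock: 5.9
position: [0.6733, -0.024, 0.2547]
orientation: [0.13, 1.567, -0.13]
force: [-2.5, -0.8, 6.3]
grip_width: 0.0001
```

Call:
jog_arm:
  plan:
    - {"delta_pos": [0, 0, -0.1], "turn": [0, 0, 0], "gripper": 1}
    - {"delta_pos": [0, 0, -0.2], "turn": [0, 0, 0], "gripper": 1}
    - {"delta_pos": [0, 0, -0.25], "turn": [0, 0, 0], "gripper": 1}
    - {"delta_pos": [0, 0, -0.3], "turn": [0, 0, 0], "gripper": 1}
    - {"delta_pos": [0, 0, -0.35], "turn": [0, 0, 0], "gripper": 1}
    - {"delta_pos": [0, 0, -0.4], "turn": [0, 0, 0], "gripper": 1}
    - {"delta_pos": [0, 0, -0.4], "turn": [0, 0, 0], "gripper": 1}
    - {"delta_pos": [0, 0, -0.4], "turn": [0, 0, 0], "gripper": 1}
    - {"delta_pos": [0, 0, -0.4], "turn": [0, 0, 0], "gripper": 1}
    - {"delta_pos": [0, 0, -0.4], "turn": [0, 0, 0], "gripper": 1}

```text
clock: 6.9
position: [0.6733, -0.0241, 0.2513]
orientation: [0.13, 1.566, -0.129]
force: [-4.6, 0.1, 14.1]
grip_width: 0.0003
```

The force rose to 14 N at a tip height of 52 mm, which looks like the stop. I'll press slightly further to be sure, then release and rise.

Call:
jog_arm:
  plan:
    - {"delta_pos": [0, 0, -0.05], "turn": [0, 0, 0], "gripper": 1}
    - {"delta_pos": [0, 0, -0.1], "turn": [0, 0, 0], "gripper": 1}
    - {"delta_pos": [0, 0, -0.1], "turn": [0, 0, 0], "gripper": 1}
    - {"delta_pos": [0, 0, -0.1], "turn": [0, 0, 0], "gripper": 1}
    - {"delta_pos": [0, 0, 0.4], "turn": [0, 0, 0], "gripper": 1}
    - {"delta_pos": [0, 0, 1], "turn": [0, 0, 0], "gripper": 1}
    - {"delta_pos": [0, 0, 2], "turn": [0, 0, 0], "gripper": 1}
    - {"delta_pos": [0, 0, 4], "turn": [0, 0, 0], "gripper": 1}
    - {"delta_pos": [0, 0, 6], "turn": [0, 0, 0], "gripper": 1}
    - {"delta_pos": [0, 0, 8], "turn": [0, 0, 0], "gripper": 1}

```text
clock: 7.9
position: [0.6731, -0.0238, 0.3317]
orientation: [0.13, 1.567, -0.13]
force: [0.1, 0.4, -0.5]
grip_width: 0.0003
```

```bash
python3 - <<'E'
from h import *
print(r.get_obs()['position'])
save('side','d2.png');save('wrist','w2.png')
for n in ('side','wrist'):
  for t,z in(('disc1',.006),('plunger_top',.072)):
    for k in r.cut_out(t,n)[:5]:
        ys,xs=np.nonzero(k['mask']); print(n,t,round(k['p'],2),np.round(k['rect']),ray(n,xs.mean(),ys.mean(),z).round(4))
E
```

```text
[ 0.67314521 -0.02381422  0.33168769]
side disc1 0.62 [347. 285.  21.  22.] [ 0.6515 -0.105   0.006 ]
side disc1 0.57 [291. 253.  26.  16.] [ 0.5616 -0.0136  0.006 ]
side plunger_top 0.64 [355. 228.  18.  14.] [ 0.6713 -0.0329  0.072 ]
wrist disc1 0.89 [168. 211.  40.  40.] [ 0.5601 -0.0105  0.006 ]
wrist disc1 0.8 [220. 213.  37.  41.] [ 0.6142 -0.0207  0.006 ]
wrist disc1 0.69 [212. 131.  45.  48.] [0.625 0.062 0.006]
wrist disc1 0.42 [252. 274.   6.  13.] [ 0.6316 -0.0951  0.006 ]
wrist plunger_top 0.78 [275. 222.  39.  35.] [ 0.6705 -0.0194  0.072 ]
wrist plunger_top 0.4 [276. 388.   9.  39.] [ 0.6452 -0.1849  0.072 ]
```

View pics/w2.png

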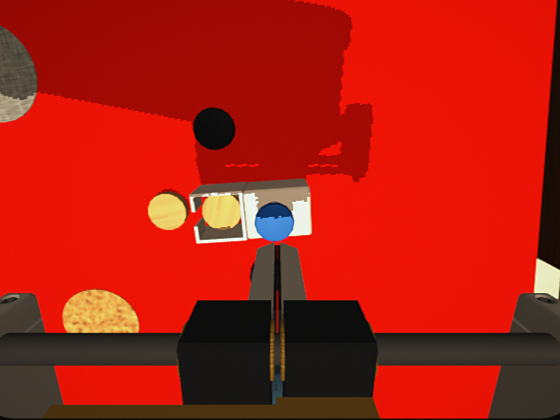

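The wrist view shows exactly one disc out at (168,211), which is (0.561,-0.011). The next disc is in the magazine at (220,213) and the plunger is back up. I'll go to the disc's +y side with the jaws along world x and a gap of about 24 mm, so both fingertips touch it.

Call:
jog_arm:
  plan:
    - {"delta_pos": [-3, 1.5, 0], "turn": [0, 0, 0.06], "gripper": 0.745}
    - {"delta_pos": [-6, 3, 0], "turn": [0, 0, 0.12], "gripper": 0.745}
    - {"delta_pos": [-9, 4.5, 0], "turn": [0, 0, 0.165], "gripper": 0.745}
    - {"delta_pos": [-11.3, 5.9, 0], "turn": [0, 0, 0.165], "gripper": 0.745}
    - {"delta_pos": [-11.3, 5.9, -2], "turn": [0, 0, 0.165], "gripper": 0.745}
    - {"delta_pos": [-11.3, 5.9, -4], "turn": [0, 0, 0.165], "gripper": 0.745}
    - {"delta_pos": [-11.3, 5.9, -6], "turn": [0, 0, 0.165], "gripper": 0.745}
    - {"delta_pos": [-11.3, 5.9, -8], "turn": [0, 0, 0.165], "gripper": 0.745}
    - {"delta_pos": [-11.3, 5.9, -8], "turn": [0, 0, 0.165], "gripper": 0.745}
    - {"delta_pos": [-11.3, 5.9, -8], "turn": [0, 0, 0.165], "gripper": 0.745}

```text
clock: 9.2
position: [0.5601, 0.0349, 0.2505]
orientation: [-0.0, 1.572, -0.001]
force: [0.6, 0.5, -0.1]
grip_width: 0.024
```

```bash
python3 - <<'E'
from h import *
o=r.get_obs();print(o['position'],o['orientation'],o['grip_width'])
save('wrist','w3.png')
for k in r.cut_out('disc1','wrist')[:5]:
        ys,xs=np.nonzero(k['mask']); print(round(k['p'],2),np.round(k['rect']),ray('wrist',xs.mean(),ys.mean(),.006).round(4))
E
```

```text
[0.56008019 0.03487199 0.25046199] [-1.29950872e-04  1.57213418e+00 -7.12644319e-04] 0.023984021978072322
0.78 [360. 297.  43.  14.] [ 0.6271 -0.0229  0.006 ]
0.64 [278. 286.  47.  47.] [ 0.561  -0.0129  0.006 ]
0.58 [366. 201.  58.  58.] [0.6285 0.0613 0.006 ]
```

View pics/w3.png

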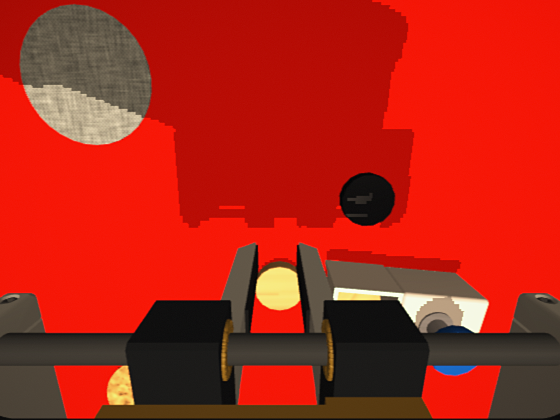

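The disc, at (278,286) in the picture and (0.561,-0.012) in the world, is centred between the fingers. The dispenser wall is about 10 mm or more clear of the right finger. I'll lower and start the push along -y.

Call:
jog_arm:
  plan:
    - {"delta_pos": [0, 0, -2], "turn": [0, 0, 0], "gripper": 0.745}
    - {"delta_pos": [0, 0, -3.5], "turn": [0, 0, 0], "gripper": 0.745}
    - {"delta_pos": [0, 0, -4.3], "turn": [0, 0, 0], "gripper": 0.745}
    - {"delta_pos": [0, 0, -4.6], "turn": [0, 0, 0], "gripper": 0.745}
    - {"delta_pos": [0, -1, -4.6], "turn": [0, 0, 0], "gripper": 0.745}
    - {"delta_pos": [0, -1.6, -4.6], "turn": [0, 0, 0], "gripper": 0.745}
    - {"delta_pos": [0, -2.0, -4.6], "turn": [0, 0, 0], "gripper": 0.745}
    - {"delta_pos": [0, -2.4, -4.6], "turn": [0, 0, 0], "gripper": 0.745}
    - {"delta_pos": [0, -2.8, -4.6], "turn": [0, 0, 0], "gripper": 0.745}
    - {"delta_pos": [0, -3.2, -4.6], "turn": [0, 0, 0], "gripper": 0.745}

```text
clock: 10.3
position: [0.5602, 0.0028, 0.2048]
orientation: [0.0, 1.571, 0.0]
force: [0.6, 0.1, 0.9]
grip_width: 0.0237
```

Call:
jog_arm:
  plan:
    - {"delta_pos": [0, -0.5, 0], "turn": [0, 0, 0], "gripper": 0.745}
    - {"delta_pos": [0, -1.1, 0], "turn": [0, 0, 0], "gripper": 0.745}
    - {"delta_pos": [0, -1.7, 0], "turn": [0, 0, 0], "gripper": 0.745}
    - {"delta_pos": [0, -2.3, 0], "turn": [0, 0, 0], "gripper": 0.745}
    - {"delta_pos": [0, -2.9, 0], "turn": [0, 0, 0], "gripper": 0.745}
    - {"delta_pos": [0, -3.5, 0], "turn": [0, 0, 0], "gripper": 0.745}
    - {"delta_pos": [0, -4.1, 0], "turn": [0, 0, 0], "gripper": 0.745}
    - {"delta_pos": [0, -4.7, 0], "turn": [0, 0, 0], "gripper": 0.745}
    - {"delta_pos": [0, -5.3, 0], "turn": [0, 0, 0], "gripper": 0.745}
    - {"delta_pos": [0, -5.8, 0], "turn": [0, 0, 0], "gripper": 0.745}

```text
clock: 11.3
position: [0.5602, -0.0555, 0.2047]
orientation: [0.0, 1.571, -0.0]
force: [0.1, -0.3, 0.3]
grip_width: 0.0243
```

Call:
jog_arm:
  plan:
    - {"delta_pos": [0, -0.6, 0], "turn": [0, 0, 0], "gripper": 0.745}
    - {"delta_pos": [0, -1.2, 0], "turn": [0, 0, 0], "gripper": 0.745}
    - {"delta_pos": [0, -1.8, 0], "turn": [0, 0, 0], "gripper": 0.745}
    - {"delta_pos": [0, -2.4, 0], "turn": [0, 0, 0], "gripper": 0.745}
    - {"delta_pos": [0, -3.0, 0], "turn": [0, 0, 0], "gripper": 0.745}
    - {"delta_pos": [0, -3.6, 0], "turn": [0, 0, 0], "gripper": 0.745}
    - {"delta_pos": [0, -4.2, 0], "turn": [0, 0, 0], "gripper": 0.745}
    - {"delta_pos": [0, -4.9, 0], "turn": [0, 0, 0], "gripper": 0.745}
    - {"delta_pos": [0, -5.4, 0], "turn": [0, 0, 0], "gripper": 0.745}
    - {"delta_pos": [0, -5.8, 0], "turn": [0, 0, 0], "gripper": 0.745}

```text
clock: 12.3
position: [0.5602, -0.1135, 0.2047]
orientation: [0.0, 1.571, -0.0]
force: [-1.0, 0.8, 0.1]
grip_width: 0.0242
```

```bash
python3 - <<'E'
from h import *
o=r.get_obs();print(o['position'],o['force'],o['grip_width'])
for n in('side','scene','wrist'):
  save(n,n+'4.png')
  for k in r.cut_out('disc1',n)[:5]:
        ys,xs=np.nonzero(k['mask']); print(n,round(k['p'],2),np.round(k['rect']),ray(n,xs.mean(),ys.mean(),.006).round(4))
E
```

```text
[ 0.56015769 -0.11352784  0.20467146] [-1.02784368  0.7517505   0.10309766] 0.024186134961406747
side 0.78 [348. 287.  22.  22.] [ 0.6514 -0.1055  0.006 ]
side 0.62 [297. 300.  25.  19.] [ 0.561  -0.1399  0.006 ]
side 0.48 [361. 226.   9.   4.] [0.7114 0.0663 0.006 ]
scene 0.74 [244. 232.  19.  14.] [ 0.6119 -0.0263  0.006 ]
scene 0.63 [203. 230.  20.  18.] [ 0.6517 -0.1049  0.006 ]
scene 0.58 [278. 254.  20.  20.] [0.6282 0.0598 0.006 ]
wrist 0.77 [278. 291.  50.  60.] [ 0.56   -0.1389  0.006 ]
wrist 0.76 [424. 245.  72.  66.] [ 0.6516 -0.1031  0.006 ]
wrist 0.69 [395.  94.  82.  87.] [ 0.6259 -0.015   0.006 ]
wrist 0.64 [356. 105.  18.  53.] [ 0.6013 -0.0147  0.006 ]
```

View pics/side4.png

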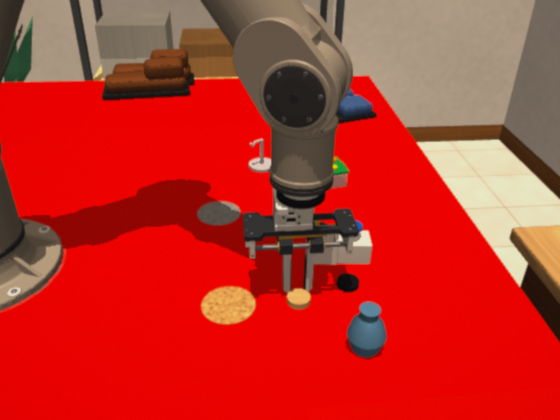

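The side view shows the disc at (297,300), against the fingertips and level with the cork pad. All cameras put it at (0.5605,-0.139), and the vase and the black disc are untouched. I'll back off, lift, turn a quarter and go to the disc's +x side.

Call:
jog_arm:
  plan:
    - {"delta_pos": [0, 1.5, 0], "turn": [0, 0, 0], "gripper": 0.745}
    - {"delta_pos": [0, 2, 2], "turn": [0, 0, 0], "gripper": 0.745}
    - {"delta_pos": [0, 2, 5], "turn": [0, 0, 0], "gripper": 0.745}
    - {"delta_pos": [0, 2, 7], "turn": [0, 0, 0.14], "gripper": 0.745}
    - {"delta_pos": [0.5, 1, 7], "turn": [0, 0, 0.28], "gripper": 0.745}
    - {"delta_pos": [1, 0, 7], "turn": [0, 0, 0.42], "gripper": 0.745}
    - {"delta_pos": [1.5, -0.5, 7], "turn": [0, 0, 0.56], "gripper": 0.745}
    - {"delta_pos": [2, -1, 7], "turn": [0, 0, 0.7], "gripper": 0.745}
    - {"delta_pos": [2.5, -1.5, 7], "turn": [0, 0, 0.84], "gripper": 0.745}
    - {"delta_pos": [3, -2, 7], "turn": [0, 0, 0.98], "gripper": 0.745}

```text
clock: 13.6
position: [0.5905, -0.1317, 0.2746]
orientation: [-0.769, 1.43, 0.769]
force: [-0.0, -0.2, -0.2]
grip_width: 0.0241
```

Call:
jog_arm:
  plan:
    - {"delta_pos": [0.8, -0.5, 0], "turn": [0, 0, 0.14], "gripper": 0.745}
    - {"delta_pos": [0.8, -0.5, 0], "turn": [0, 0, 0.28], "gripper": 0.745}
    - {"delta_pos": [0.8, -0.5, 0], "turn": [0, 0, 0.42], "gripper": 0.745}
    - {"delta_pos": [0.8, -0.5, 0], "turn": [0, 0, 0.56], "gripper": 0.745}
    - {"delta_pos": [0.8, -0.5, 0], "turn": [0, 0, 0.59], "gripper": 0.745}
    - {"delta_pos": [0.8, -0.5, -1.5], "turn": [0, 0, 0.59], "gripper": 0.745}
    - {"delta_pos": [0.8, -0.5, -3], "turn": [0, 0, 0.59], "gripper": 0.745}
    - {"delta_pos": [0.8, -0.5, -3], "turn": [0, 0, 0.59], "gripper": 0.745}
    - {"delta_pos": [0.8, -0.5, -3], "turn": [0, 0, 0.59], "gripper": 0.745}
    - {"delta_pos": [0.8, -0.5, -3], "turn": [0, 0, 0.59], "gripper": 0.745}

```text
clock: 14.6
position: [0.5983, -0.1379, 0.2447]
orientation: [-1.208, 1.21, 1.208]
force: [0.1, -0.1, -0.2]
grip_width: 0.0243
```

```bash
python3 - <<'E'
from h import *
o=r.get_obs();print(o['position'],o['orientation'],o['grip_width'])
print(R.from_rotvec(o['orientation']).as_matrix().round(3))
for n in('side','wrist'):
  save(n,n+'5.png')
  for t in('disc1','cork_pad'):
   for k in r.cut_out(t,n)[:5]:
        ys,xs=np.nonzero(k['mask']); print(n,t,round(k['p'],2),np.round(k['rect']),ray(n,xs.mean(),ys.mean(),.006 if t=='disc1' else .001).round(4))
E
```

```text
[ 0.59832603 -0.13790083  0.24474274] [-1.20819885  1.21002964  1.2080166 ] 0.02425578737646094
[[-0.    -1.     0.002]
 [-0.     0.002  1.   ]
 [-1.     0.    -0.   ]]
side disc1 0.92 [346. 288.  24.  22.] [ 0.6512 -0.1062  0.006 ]
side disc1 0.89 [299. 300.  26.  21.] [ 0.5612 -0.1402  0.006 ]
side cork_pad 0.84 [231. 306.  57.  38.] [ 0.4435 -0.1396  0.001 ]
wrist disc1 0.75 [320. 290.  54.  36.] [ 0.6448 -0.0965  0.006 ]
wrist disc1 0.7 [276. 186.  54.  57.] [ 0.5603 -0.1381  0.006 ]
wrist disc1 0.64 [447. 268.  42.  56.] [ 0.6302 -0.0023  0.006 ]
wrist cork_pad 0.8 [283.  41. 139.  80.] [ 0.4604 -0.1352  0.001 ]
```

View pics/wrist5.png

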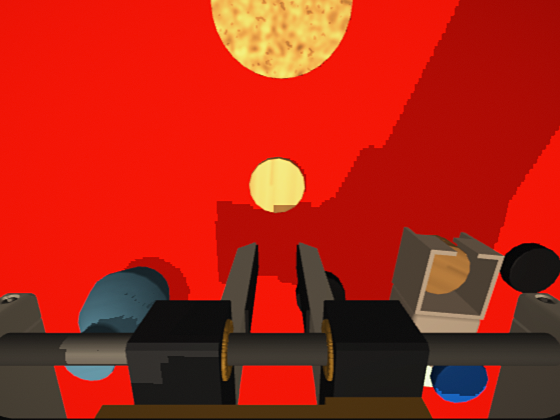

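The disc, at (276,186), is centred ahead of the fingers, with the cork pad straight beyond it. The black disc and the vase are clear. I'll lower and push along -x by about 130 mm.

Call:
jog_arm:
  plan:
    - {"delta_pos": [0, 0, -2], "turn": [0, 0, 0], "gripper": 0.745}
    - {"delta_pos": [0, 0, -3.3], "turn": [0, 0, 0], "gripper": 0.745}
    - {"delta_pos": [0, 0, -4], "turn": [0, 0, 0], "gripper": 0.745}
    - {"delta_pos": [-0.5, 0, -4], "turn": [0, 0, 0], "gripper": 0.745}
    - {"delta_pos": [-1.0, 0, -4], "turn": [0, 0, 0], "gripper": 0.745}
    - {"delta_pos": [-1.4, 0, -4], "turn": [0, 0, 0], "gripper": 0.745}
    - {"delta_pos": [-1.8, 0, -4], "turn": [0, 0, 0], "gripper": 0.745}
    - {"delta_pos": [-2.3, 0, -4], "turn": [0, 0, 0], "gripper": 0.745}
    - {"delta_pos": [-2.8, 0, -4], "turn": [0, 0, 0], "gripper": 0.745}
    - {"delta_pos": [-3.4, 0, -4], "turn": [0, 0, 0], "gripper": 0.745}

```text
clock: 15.9
position: [0.5638, -0.138, 0.2048]
orientation: [-1.209, 1.209, 1.208]
force: [-0.5, 0.3, 0.5]
grip_width: 0.0238
```

Call:
jog_arm:
  plan:
    - {"delta_pos": [-0.6, 0, 0], "turn": [0, 0, 0], "gripper": 0.745}
    - {"delta_pos": [-1.2, 0, 0], "turn": [0, 0, 0], "gripper": 0.745}
    - {"delta_pos": [-1.8, 0, 0], "turn": [0, 0, 0], "gripper": 0.745}
    - {"delta_pos": [-2.4, 0, 0], "turn": [0, 0, 0], "gripper": 0.745}
    - {"delta_pos": [-3.0, 0, 0], "turn": [0, 0, 0], "gripper": 0.745}
    - {"delta_pos": [-3.6, 0, 0], "turn": [0, 0, 0], "gripper": 0.745}
    - {"delta_pos": [-4.2, 0, 0], "turn": [0, 0, 0], "gripper": 0.745}
    - {"delta_pos": [-4.8, 0, 0], "turn": [0, 0, 0], "gripper": 0.745}
    - {"delta_pos": [-5.4, 0, 0], "turn": [0, 0, 0], "gripper": 0.745}
    - {"delta_pos": [-6, 0, 0], "turn": [0, 0, 0], "gripper": 0.745}

```text
clock: 16.9
position: [0.5037, -0.138, 0.2047]
orientation: [-1.209, 1.21, 1.209]
force: [-0.6, -0.3, 0.3]
grip_width: 0.024
```

Call:
jog_arm:
  plan:
    - {"delta_pos": [-0.5, 0, 0], "turn": [0, 0, 0], "gripper": 0.745}
    - {"delta_pos": [-1.0, 0, 0], "turn": [0, 0, 0], "gripper": 0.745}
    - {"delta_pos": [-1.5, 0, 0], "turn": [0, 0, 0], "gripper": 0.745}
    - {"delta_pos": [-2.0, 0, 0], "turn": [0, 0, 0], "gripper": 0.745}
    - {"delta_pos": [-2.4, 0, 0], "turn": [0, 0, 0], "gripper": 0.745}
    - {"delta_pos": [-2.7, 0, 0], "turn": [0, 0, 0], "gripper": 0.745}
    - {"delta_pos": [-3.0, 0, 0], "turn": [0, 0, 0], "gripper": 0.745}
    - {"delta_pos": [-3.3, 0, 0], "turn": [0, 0, 0], "gripper": 0.745}
    - {"delta_pos": [-3.5, 0, 0], "turn": [0, 0, 0], "gripper": 0.745}
    - {"delta_pos": [-3.6, 0, 0], "turn": [0, 0, 0], "gripper": 0.745}

```text
clock: 17.9
position: [0.468, -0.138, 0.2047]
orientation: [-1.209, 1.21, 1.209]
force: [1.5, -0.6, 0.5]
grip_width: 0.0242
```

Call:
jog_arm:
  plan:
    - {"delta_pos": [0.5, 0, 0], "turn": [0, 0, 0], "gripper": 0.745}
    - {"delta_pos": [1.5, 0, 0], "turn": [0, 0, 0], "gripper": 0.745}
    - {"delta_pos": [2.5, 0, 0], "turn": [0, 0, 0], "gripper": 0.745}
    - {"delta_pos": [3, 0, 2], "turn": [0, 0, 0], "gripper": 0.745}
    - {"delta_pos": [4, 0, 5], "turn": [0, 0, 0], "gripper": 0.745}
    - {"delta_pos": [4, 0, 8], "turn": [0, 0, 0], "gripper": 0.745}
    - {"delta_pos": [4, 0, 11], "turn": [0, 0, 0], "gripper": 0.745}
    - {"delta_pos": [4, 0, 13], "turn": [0, 0, 0], "gripper": 0.745}
    - {"delta_pos": [4, 0, 15], "turn": [0, 0, 0], "gripper": 0.745}
    - {"delta_pos": [4, 0, 15], "turn": [0, 0, 0], "gripper": 0.745}

```text
clock: 18.9
position: [0.5096, -0.138, 0.3573]
orientation: [-1.211, 1.207, 1.205]
force: [0.2, 0.8, 0.1]
grip_width: 0.0237
```

```bash
python3 - <<'E'
from h import *
o=r.get_obs();print(o['position'],o['grip_width'])
ims=[]
for n in('side','wrist'):
  ims.append(save(n,n+'6.png'))
  for t in('disc1','cork_pad','vase'):
   for k in r.cut_out(t,n)[:4]:
        ys,xs=np.nonzero(k['mask']); print(n,t,round(k['p'],2),np.round(k['rect']),ray(n,xs.mean(),ys.mean(),{'disc1':.006,'vase':.04}.get(t,.001)).round(4))
cv2.imwrite('pics/f.png',cv2.cvtColor(np.hstack([cv2.resize(i,(400,300)) for i in ims]),cv2.COLOR_RGB2BGR))
E
```

```text
[ 0.50957478 -0.13802072  0.35725767] 0.023741829737391272
side disc1 0.9 [346. 286.  24.  21.] [ 0.6516 -0.1055  0.006 ]
side disc1 0.82 [229. 305.  26.  20.] [ 0.4444 -0.1398  0.006 ]
side disc1 0.72 [320. 226.  18.  11.] [0.6292 0.0708 0.006 ]
side disc1 0.61 [324. 243.  15.   6.] [0.6256 0.0171 0.006 ]
side cork_pad 0.87 [230. 305.  59.  37.] [ 0.4438 -0.1417  0.001 ]
side vase 0.92 [366. 333.  41.  54.] [ 0.6472 -0.2535  0.04  ]
side vase 0.63 [229. 305.  55.  36.] [ 0.4446 -0.1824  0.04  ]
wrist disc1 0.87 [382. 292.  27.  27.] [ 0.6228 -0.0071  0.006 ]
wrist disc1 0.8 [277. 140.  41.  38.] [ 0.4433 -0.1383  0.006 ]
wrist disc1 0.77 [297. 314.  18.  27.] [ 0.6523 -0.1148  0.006 ]
wrist disc1 0.56 [442. 297.  40.  39.] [0.6269 0.0613 0.006 ]
wrist cork_pad 0.66 [281. 139.  86.  88.] [ 0.4403 -0.1347  0.001 ]
wrist vase 0.54 [187. 300.  24.   1.] [ 0.6093 -0.2358  0.04  ]
```

View pics/f.png

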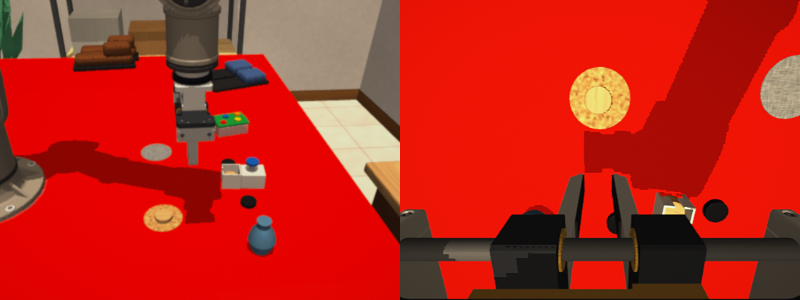

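The disc lies in the middle of the cork pad, at (163,216) in the left half and (598,98) in the right half. The remaining discs are in the dispenser, the other objects are in place, and the arm is clear.

```bash
python3 -c "
from workcell import r
print(r.sign_off())"
```

```text
the job is handed in; nothing more can be done
None
```

The cedar disc is lying wholly on the cork pad, and I handed the job in at about 19 s of the 64 s limit; the hand-in reports no verdict.

- **Pressing:** I pressed the plunger slowly to its stop once; the force rose to 14 N with the fingertips 52 mm above the shelf. I then let it come back up, and one disc came out.
- **Pushing:** I pushed the disc with two slightly open fingertips, first about 130 mm to the robot's right, then about 117 mm towards the robot. It was never gripped or lifted.
- **Last checks:**
  - The disc is at about (0.444, -0.139) m and the pad centre at about (0.444, -0.138) m. The two cameras agree to within about 4 mm, against a margin of 25 mm.
  - The discs left in the dispenser are still there, and the plunger is up.
  - The vase measured unmoved. I checked the button box and key hook by eye only in the last pictures; the arm's working area stayed well away from both. The arm is clear of everything.
- **Disagreements:** The detection networks also reported the two black look-alike discs and the next disc in the magazine as the cedar disc. I ruled these out by colour and position.

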